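# Fullest gas cartridge for the table barbecue

## Task

The three part-used gas cartridges all look alike and I want the fullest for this barbecue. Press each red cap fully home before you lift that cartridge, heft each one by its metal can to feel which is heaviest, and set the two lighter ones upright on the orange tray without dropping them. Finish while still holding the heaviest one upright in the gripper, its bottom 15 cm or more above the table and clear of everything, caps still home and the other tableware left where it is.

Things in the scene. Friction and masses are not known exactly. Their poses are not given: they have to be found in the camera images.
- cartridge_1: one of three gas cartridges that look alike: green metal can, white and orange bands, red push-on cap. Can 66 mm across, straight-sided to 155 mm height; cap 50 mm across, its top 183 mm up when home. Origin: centre of the underside, z up its axis. Weighs 0.12 to 0.38 kg, contents unseen; the heaviest outweighs the others by 70 g or more. The number is only a label
- cartridge_2: one of three gas cartridges that look alike: green metal can, white and orange bands, red push-on cap. Can 66 mm across, straight-sided to 155 mm height; cap 50 mm across, its top 183 mm up when home. Origin: centre of the underside, z up its axis. Weighs 0.12 to 0.38 kg, contents unseen; the heaviest outweighs the others by 70 g or more. The number is only a label
- cartridge_3: one of three gas cartridges that look alike: green metal can, white and orange bands, red push-on cap. Can 66 mm across, straight-sided to 155 mm height; cap 50 mm across, its top 183 mm up when home. Origin: centre of the underside, z up its axis. Weighs 0.12 to 0.38 kg, contents unseen; the heaviest outweighs the others by 70 g or more. The number is only a label
- cap_1 (a joint): how far the red cap of cartridge_1 stands proud (m): 0 = fully home, 0.008 = as high as it goes. It slides stiffly on the can (about 4 N), stays where it is left, and stops hard at home. It pulls up if the cartridge is lifted by it: grip the metal can below
- cap_2 (a joint): how far the red cap of cartridge_2 stands proud (m): 0 = fully home, 0.008 = as high as it goes. It slides stiffly on the can (about 4 N), stays where it is left, and stops hard at home. It pulls up if the cartridge is lifted by it: grip the metal can below
- cap_3 (a joint): how far the red cap of cartridge_3 stands proud (m): 0 = fully home, 0.008 = as high as it goes. It slides stiffly on the can (about 4 N), stays where it is left, and stops hard at home. It pulls up if the cartridge is lifted by it: grip the metal can below
- cap_1_top (a point): centre of the flat top face of the red cap of cartridge_1, on the can's axis (183 mm above the can's underside when home, higher by the joint value when proud)
- cap_2_top (a point): centre of the flat top face of the red cap of cartridge_2, on the can's axis (183 mm above the can's underside when home, higher by the joint value when proud)
- cap_3_top (a point): centre of the flat top face of the red cap of cartridge_3, on the can's axis (183 mm above the can's underside when home, higher by the joint value when proud)
- tray: orange serving tray lying fixed on the table, 210 mm (its x) by 300 mm (its y), flat inside (floor 5 mm above the table) with a low rim 5 mm thick and 16 mm high all round. Origin: centre of the underside. Empty at the start; room for three cartridges in a row along its y
- cup: bystander, to be left where it is: empty clear plastic cup, 86 mm across, 105 mm high. Origin: centre of the underside
- shaker: bystander, to be left where it is: small glass spice shaker with a red cap, 44 mm across, 95 mm high. Origin: centre of the underside
- sauce_bowl: bystander, to be left where it is: empty white bowl, 110 mm across, 40 mm high. Origin: centre of the underside
- rice_bowl: bystander, to be left where it is: empty blue bowl, 112 mm across, 58 mm high. Origin: centre of the underside
- tongs: bystander, to be left where it is: steel tongs with black tips lying along their y, about 230 mm long, 12 mm high. Origin: centre of the underside
- chopsticks: bystander, to be left where it is: pair of chopsticks, 220 mm long, leaning on a blue rest (origin under the rest), 18 mm high
- vegetable_plate: bystander, to be left where it is: round white plate, 190 mm across, with pumpkin slices and a red pepper (up to 80 mm high). Origin: centre of the underside
- sausage_plate: bystander, to be left where it is: oblong white plate, 180 by 150 mm, with sausages (35 mm high). Origin: centre of the underside
Things that resemble listed ones, but are neither listed nor needed, are in the scene too. Leave any yellow look-alike of the cartridge_2 alone.

How it is judged:
At the end, for the whole second after the job is handed in: Heaviest cartridge held by the fingers, still, tilted under 0.2 rad, underside over 140 mm above the table, clear of tray and cartridges; the other two stand released and still on the tray, each weighing under 2.8 N there (the heaviest weighs over 3.1 N); all caps home within 2 mm (value of joint each of cap_1, cap_2, cap_3 below 0.002 m and (((height (world z) of cartridge_1 above 0.14 m and angle between cartridge_1's own z axis and vertical below 0.2 rad and contact force between cartridge_1 and the fingers above 2 N and linear speed of cartridge_1 below 0.05 m/s and contact force between cartridge_1 and tray below 0.1 N and contact force between cartridge_1 and cartridge_2 below 0.1 N and contact force between cartridge_1 and cartridge_3 below 0.1 N) and (x of cartridge_2 in the frame of tray between -0.08 and 0.08 m and y of cartridge_2 in the frame of tray between -0.125 and 0.125 m and z of cartridge_2 in the frame of tray below 0.009 m and angle between cartridge_2's own z axis and vertical below 0.1 rad and contact force between cartridge_2 and tray between 0.5 and 2.8 N and contact force between cartridge_2 and the fingers below 0.1 N and linear speed of cartridge_2 below 0.05 m/s) and (x of cartridge_3 in the frame of tray between -0.08 and 0.08 m and y of cartridge_3 in the frame of tray between -0.125 and 0.125 m and z of cartridge_3 in the frame of tray below 0.009 m and angle between cartridge_3's own z axis and vertical below 0.1 rad and contact force between cartridge_3 and tray between 0.5 and 2.8 N and contact force between cartridge_3 and the fingers below 0.1 N and linear speed of cartridge_3 below 0.05 m/s)) or ((height (world z) of cartridge_2 above 0.14 m and angle between cartridge_2's own z axis and vertical below 0.2 rad and contact force between cartridge_2 and the fingers above 2 N and linear speed of cartridge_2 below 0.05 m/s and contact force between cartridge_2 and tray below 0.1 N and contact force between cartridge_2 and cartridge_1 below 0.1 N and contact force between cartridge_2 and cartridge_3 below 0.1 N) and (x of cartridge_1 in the frame of tray between -0.08 and 0.08 m and y of cartridge_1 in the frame of tray between -0.125 and 0.125 m and z of cartridge_1 in the frame of tray below 0.009 m and angle between cartridge_1's own z axis and vertical below 0.1 rad and contact force between cartridge_1 and tray between 0.5 and 2.8 N and contact force between cartridge_1 and the fingers below 0.1 N and linear speed of cartridge_1 below 0.05 m/s) and (x of cartridge_3 in the frame of tray between -0.08 and 0.08 m and y of cartridge_3 in the frame of tray between -0.125 and 0.125 m and z of cartridge_3 in the frame of tray below 0.009 m and angle between cartridge_3's own z axis and vertical below 0.1 rad and contact force between cartridge_3 and tray between 0.5 and 2.8 N and contact force between cartridge_3 and the fingers below 0.1 N and linear speed of cartridge_3 below 0.05 m/s)) or ((height (world z) of cartridge_3 above 0.14 m and angle between cartridge_3's own z axis and vertical below 0.2 rad and contact force between cartridge_3 and the fingers above 2 N and linear speed of cartridge_3 below 0.05 m/s and contact force between cartridge_3 and tray below 0.1 N and contact force between cartridge_3 and cartridge_1 below 0.1 N and contact force between cartridge_3 and cartridge_2 below 0.1 N) and (x of cartridge_1 in the frame of tray between -0.08 and 0.08 m and y of cartridge_1 in the frame of tray between -0.125 and 0.125 m and z of cartridge_1 in the frame of tray below 0.009 m and angle between cartridge_1's own z axis and vertical below 0.1 rad and contact force between cartridge_1 and tray between 0.5 and 2.8 N and contact force between cartridge_1 and the fingers below 0.1 N and linear speed of cartridge_1 below 0.05 m/s) and (x of cartridge_2 in the frame of tray between -0.08 and 0.08 m and y of cartridge_2 in the frame of tray between -0.125 and 0.125 m and z of cartridge_2 in the frame of tray below 0.009 m and angle between cartridge_2's own z axis and vertical below 0.1 rad and contact force between cartridge_2 and tray between 0.5 and 2.8 N and contact force between cartridge_2 and the fingers below 0.1 N and linear speed of cartridge_2 below 0.05 m/s)))); the arm keeps its last pose, push and grip.
It fails at once if a cartridge is lifted off while its cap still stands proud ((height (world z) of cartridge_1 above 0.02 m and value of joint cap_1 above 0.003 m) or (height (world z) of cartridge_2 above 0.02 m and value of joint cap_2 above 0.003 m) or (height (world z) of cartridge_3 above 0.02 m and value of joint cap_3 above 0.003 m)).
It fails at once if a cartridge is tipped over (angle between any of cartridge_1, cartridge_2, cartridge_3's own z axis and vertical above 0.4 rad).
It fails at once if a cartridge is dropped: out of the fingers while more than 3 cm above the table ((height (world z) of cartridge_1 above 0.03 m and contact force between cartridge_1 and the fingers below 0.02 N) or (height (world z) of cartridge_2 above 0.03 m and contact force between cartridge_2 and the fingers below 0.02 N) or (height (world z) of cartridge_3 above 0.03 m and contact force between cartridge_3 and the fingers below 0.02 N)).
It fails at once if a bystander is moved by more than 3 cm (distance of any of cup, shaker, sauce_bowl, rice_bowl, tongs, chopsticks, vegetable_plate, sausage_plate from where it was at the start of the episode above 0.03 m).
It also fails if it takes over 72 s, if anything falls off the work surface, if the arm or the gripper's body presses on something with over 40 N, if the wrist force passes 120 N, or if a joint passes its speed limit or range.

## Robot

A 7-joint arm with a two-finger parallel gripper is mounted at the origin on the work surface. World frame = base frame: x ahead of the robot, y to its left, z up, the work surface at z = 0. Lengths are in m, angles in rad, forces in N, time in s.
With the tool pointing down it reaches from about 0.4 to 0.925 m from the base axis. Payload 4.1 kg.
Tool frame: the origin (TCP) lies at the very end of the fingers, on their centre line; the grasp point (between the pads) lies 19 mm behind it; z points along the fingers, y is the line along which they close (so a half turn about z gives the same grasp; the last joint's range is limited). The gripper opens to 85 mm and grips with 20 to 120 N. Pads are 22 mm wide; open, the fingers measure 114 mm over their backs; the gripper's body (76 mm by 85 mm) begins 54 mm behind the grasp point. The pads swing forward as they close: fully open they stand 13 mm farther back than shut.
Start: joints at [1.006, 0.398, 0.045, 1.537, -0.019, 1.207, -0.051], TCP at [0.292, -0.581, 0.231] pointing down, gripper open.
Joint ranges: [-2.82, 2.82], [-0.49, 2.23], [-1.37, 1.46], [0, 2.46], [-1.36, 4.5], [0.23, 2], [-2.94, 2.94]. Speed limits (rad/s): [2.57, 2.57, 3.14, 3.14, 3.14, 3.14, 3.14].

## Interface

Orientations are given as a rotation vector (axis times angle).
In Python, from workcell import env, cams, order gives the robot as it stands.
- The arm moves only by the tool send_rows, never from a script. Its argument "steps" is a list of rows, each an object of numbers: "tx", "ty", "tz": the shift along the world's x, y, z in mm; "ax", "ay", "az": the turn, a rotation vector about the world's x, y, z in degrees; "jaw": the gripper command: -1 is shut, 1 is fully open, values between are in proportion. A call has 1 to 8 rows; each row shifts and turns the commanded pose from where the row before left it; what a row does not reach is not made up. A row lasts 1/10 s, in which the tool goes at most 50 mm and 8.59 degrees, less where a joint would pass 70% of its speed; a pose out of reach is approached as far as the arm can. A call is refused whole if a number of a shift passes 50 or a number of a turn 8.59, either way. A call with a gripper value outside its range is refused whole. The fingers move at their own pace and stop on an object; "force" is the grip in N (left out, the last holds). Time passes only in rows, so rows that do not move let the fingers close. It gives the time, the measured TCP pose, the force, the opening and the grip force at its end, in the units of the state.
- env.observe(): the state, without advancing time (a new reading comes with each control period).
- cams.capture(name): name is "scene" or "top"; returns a dict with "img" (480x640x3 uint8, blue, green, red), "fx", "fy", "cx", "cy" (pixels), "R" (3x3) and "t" (3): a world point X has camera coordinates R X + t. Camera axes: x right, y down, z forward; pixel columns grow to the right and rows downward; lengths in m; the calibration is good to about 2 mm. A picture is of the moment at which its call begins. There is no depth.
- order.finish_job(): hands the job in; it is judged then, once.
The state is a dict: "t": time; "joint_pos": joint angles; "qvel": joint speeds; "effort": joint torques, N m; "ee_pos": TCP position; "orientation": TCP orientation; "force": force on the tool from outside, world axes, zero at the start; "ft_torque": the same for the moment, N m; "finger_gap": opening from 0.0 (shut) to 1.0 (fully open); "grasp_force": force on a finger pad.
Only numpy, scipy, OpenCV 4.12 (cv2) and the standard library are available. Lean on these libraries where they do the work, as an engineer would, in place of code of your own. Each camera call takes 0.05 s, during which the arm holds its last target. There are 200 camera calls.

## Working session

There is one attempt and no reset: what is moved stays moved. The work goes in short steps, Python scripts to look and compute and a tool call to move; the robot and the scene stay as the last step left them, time stands still between calls to the robot, and variables do not carry over. Pictures are saved under pics/ and viewed, at most 10 in all, crops included, and the job is handed in when it is done.

Besides the shell and the picture viewer there is one more tool, called as name(argument=value, ...), one argument or row to a line, values as JSON. send_rows: Moves the arm, as the interface text tells. Its arguments: {"type":"object","properties":{"steps":{"type":"array","items":{"type":"object","properties":{"tx":{"type":"number"},"ty":{"type":"number"},"tz":{"type":"number"},"ax":{"type":"number"},"ay":{"type":"number"},"az":{"type":"number"},"jaw":{"type":"number"}}}},"force":{"type":"number"}},"required":["steps"]}

```bash
mkdir -p pics; ls; python3 - <<'E'
from workcell import env,cams,order
import cv2
for n in("scene","top"):
    c=cams.capture(n);cv2.imwrite(f"pics/{n}0.png",c["img"]);print(n,c["fx"],c["fy"],c["cx"],c["cy"],c["R"],c["t"])
print(env.observe())
E
```

```text
pics
scene 455.8052532416314 455.8052532416314 316.8230087356376 242.57853921982206 [[ 0.44363876  0.89615249  0.00976547]
 [ 0.69200314 -0.33561022 -0.63913804]
 [-0.56948775  0.29030414 -0.76903004]] [-0.2408205  -0.29985324  1.52764893]
top 551.9088016293529 551.9088016293529 321.22908615115375 247.374132924351 [[ 1.34420584e-02 -9.99909622e-01 -2.44049262e-04]
 [-9.77945340e-01 -1.30959099e-02 -2.08450015e-01]
 [ 2.08427979e-01  3.04066411e-03 -9.78032991e-01]] [-0.00745559  0.58412721  1.50453072]
{'t': 0.1, 'joint_pos': array([ 1.00601885,  0.39914189,  0.04506464,  1.53775001, -0.01871393,
        1.20694244, -0.05069987]), 'qvel': array([-0.00195103, -0.00188359,  0.00203967, -0.00487577,  0.00040689,
       -0.00062104,  0.0003062 ]), 'effort': array([ 4.07216998e-03, -4.76263905e+01,  1.37100153e+00, -2.54952157e+01,
        1.21431198e-02,  5.03328614e-03,  2.98251723e-05]), 'ee_pos': array([ 0.29167514, -0.58023198,  0.2303543 ]), 'orientation': array([-3.05506108e+00, -7.24768634e-01,  8.47328832e-04]), 'force': array([ 0.84491668, -0.35556728,  0.15403906]), 'ft_torque': array([ 0.02521096,  0.01369526, -0.00813026]), 'grasp_force': 0.0, 'finger_gap': 0.9996248328805925}
```

View pics/scene0.png

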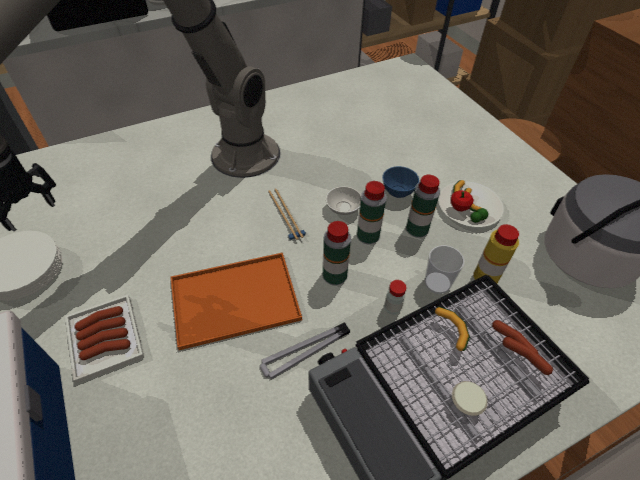

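View pics/top0.png

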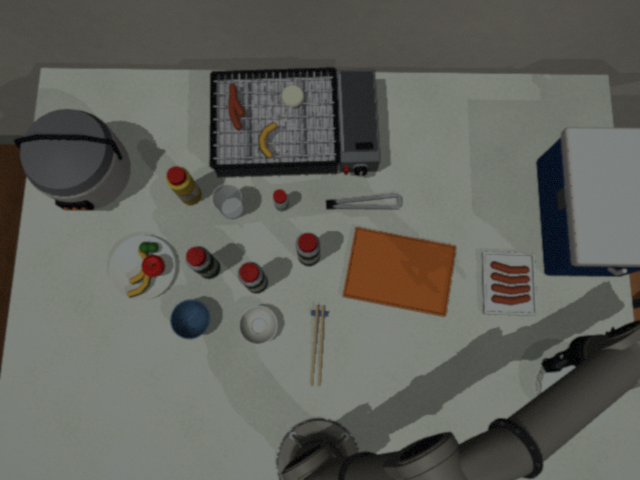

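The scene view shows green cans with cap tops at about (338,232), (374,190) and (428,184), with a yellow decoy at (507,236). The top view has the same caps at (308,241), (249,271) and (197,256), and the orange tray around (400,271).

```bash
cat >h.py <<'E'
from workcell import env,cams,order
import cv2,numpy as np
def P(c): return np.array([[c["fx"],0,c["cx"]],[0,c["fy"],c["cy"]],[0,0,1]])@np.c_[c["R"],c["t"]]
def plane(c,uv,z):
    p=P(c);return (lambda h:h[:2]/h[2])(np.linalg.solve(p[:,[0,1,3]]+np.outer(p[:,2],[0,0,z]),[*uv,1]))
def tri(a,ua,b,ub):
    X=cv2.triangulatePoints(P(a),P(b),np.float64(ua).reshape(2,1),np.float64(ub).reshape(2,1));return (X[:3]/X[3]).ravel()
def mask(img,lo,hi):
    h=cv2.cvtColor(img,cv2.COLOR_BGR2HSV);h[...,0]=(h[...,0].astype(int)+20)%180
    return cv2.inRange(h,lo,hi)
def blobs(m,amin=40):
    n,l,s,c=cv2.connectedComponentsWithStats(m);return [(np.round(c[i],1),s[i].tolist()) for i in range(1,n) if s[i][4]>=amin]
E
python3 - <<'E'
from h import *
S=cams.capture("scene");T=cams.capture("top")
for n,c in(("S",S),("T",T)):
    m=mask(c["img"],(12,150,70),(25,255,255))
    print(n);[print(b) for b in blobs(m)]
m=mask(T["img"],(25,170,90),(36,255,255));k=max(cv2.findContours(m,0,2)[0],key=cv2.contourArea)
r=cv2.minAreaRect(k);b=cv2.boxPoints(r);w=np.array([plane(T,p,.016) for p in b]);print("tray",w.round(3),w.mean(0))
for nm,uv,z in(("cup",(228,200),.05),("shaker",(281,193),.095),("sauce",(260,322),.04),("rice",(190,317),.058),("veg",(143,266),.02),("chop",(319,311),.018),("tongs",(363,203),.01),("tongL",(328,205),.01),("tongR",(402,200),.01)): print(nm,plane(T,uv,z).round(3))
s=cams.capture("scene")["img"][130:300,310:530];cv2.imwrite("pics/z1.png",cv2.resize(s,None,fx=3,fy=3,interpolation=2))
E
```

```text
S
(array([429.6, 180.9]), [421, 175, 18, 13, 183])
(array([374.8, 187.5]), [366, 181, 19, 14, 200])
(array([461.7, 199. ]), [451, 190, 22, 19, 277])
(array([337.6, 228.5]), [328, 221, 20, 16, 250])
(array([507.9, 232.2]), [498, 225, 21, 16, 247])
(array([397.6, 286.8]), [390, 280, 16, 14, 176])
T
(array([175.4, 174.6]), [167, 167, 17, 17, 215])
(array([279.5, 196. ]), [274, 190, 12, 13, 127])
(array([307.1, 241.8]), [299, 234, 18, 17, 245])
(array([195. , 255.8]), [187, 247, 17, 19, 247])
(array([152.6, 265.6]), [143, 255, 21, 22, 337])
(array([248.5, 271.9]), [240, 263, 18, 19, 264])
tray [[ 0.453 -0.064]
 [ 0.656 -0.102]
 [ 0.601 -0.397]
 [ 0.401 -0.352]] [ 0.52763354 -0.22875922]
cup [0.724 0.274]
shaker [0.733 0.116]
sauce [0.373 0.169]
rice [0.383 0.361]
veg [0.531 0.516]
chop [0.408 0.004]
tongs [ 0.732 -0.122]
tongL [ 0.725 -0.018]
tongR [ 0.743 -0.239]
```

View pics/z1.png

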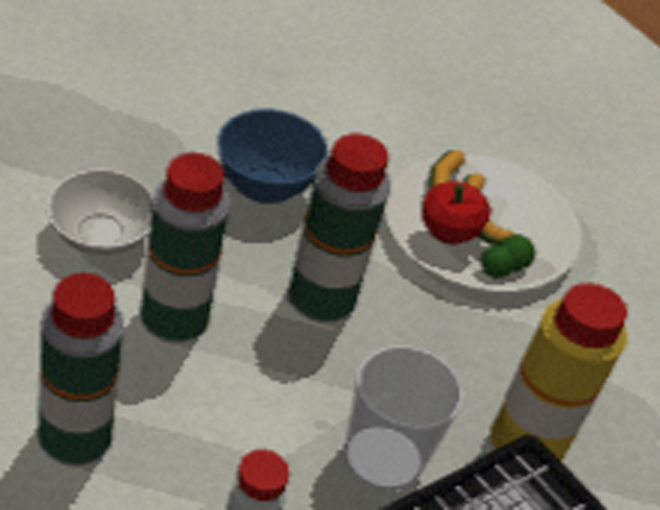

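The crop confirms three green cans with red caps. The sauce bowl sits close to one of them, and the rice bowl and vegetable plate are near another. Next I triangulate the caps.

```bash
python3 - <<'E'
from h import *
S=cams.capture("scene");T=cams.capture("top")
for n,s,t in(("A",(337.6,228.5),(307.1,241.8)),("B",(374.8,187.5),(248.5,271.9)),("C",(429.6,180.9),(195,255.8)),("shaker",(397.6,286.8),(279.5,196)),("decoy",(507.9,232.2),(175.4,174.6))):
    print(n,tri(S,s,T,t).round(4),plane(T,t,.187).round(4),plane(S,s,.187).round(4))
# gripper pad check, tool axes
from scipy.spatial.transform import Rotation as R
print(R.from_rotvec(env.observe()["orientation"]).as_matrix().round(3))
E
```

```text
A [0.5728 0.0374 0.1831] [0.5718 0.0371] [0.5758 0.0359]
B [0.491  0.1877 0.1834] [0.4902 0.1868] [0.4944 0.1861]
C [0.5316 0.3286 0.1834] [0.5307 0.3275] [0.5346 0.3262]
shaker [0.7262 0.1213 0.0893] [0.6956 0.1128] [0.7763 0.0728]
decoy [0.7548 0.3961 0.1783] [0.7517 0.3936] [0.7594 0.3885]
[[ 0.893  0.449 -0.   ]
 [ 0.449 -0.893  0.   ]
 [-0.    -0.    -1.   ]]
```

send_rows(
  steps=[
    {"tx": 17, "ty": 38, "tz": 4, "jaw": -1},
    {"tx": 17, "ty": 38, "tz": 4, "jaw": -1},
    {"tx": 17, "ty": 38, "tz": 4, "jaw": -1},
    {"tx": 17, "ty": 38, "tz": 4, "jaw": -1},
    {"tx": 17, "ty": 38, "tz": 4, "jaw": -1},
    {"tx": 17, "ty": 38, "tz": 4, "jaw": -1},
    {"tx": 17, "ty": 38, "tz": 4, "jaw": -1},
    {"tx": 17, "ty": 38, "tz": 4, "jaw": -1},
  ],
  force=40,
)

```text
$.steps[0]: bad value
```

send_rows(
  steps=[
    {"tx": 17, "ty": 38, "jaw": -1},
    {"tx": 17, "ty": 38, "jaw": -1},
    {"tx": 17, "ty": 38, "jaw": -1},
    {"tx": 17, "ty": 38, "jaw": -1},
    {"tx": 17, "ty": 38, "jaw": -1},
    {"tx": 17, "ty": 38, "jaw": -1},
    {"tx": 17, "ty": 38, "jaw": -1},
    {"tx": 17, "ty": 38, "jaw": -1},
  ],
)

```text
$.steps[0]: bad value
```

send_rows(
  steps=[
    {"tx": 8, "ty": 8, "jaw": -1},
    {"jaw": -1},
    {"jaw": -1},
  ],
)

```text
$.steps[0]: bad value
```

send_rows(
  steps=[
    {"tx": 17, "ty": 38, "tz": 4, "ax": 0, "ay": 0, "az": 0, "jaw": -1},
  ],
  force=40,
)

```text
t: 0.45
ee_pos: [0.3043, -0.5469, 0.2344]
orientation: [3.058, 0.711, -0.006]
force: [-0.5, 1.1, 0.6]
finger_gap: 0.856
grasp_force: 0.0
```

All keys are required in each row.

send_rows(
  steps=[
    {"tx": 17, "ty": 38, "tz": 4, "ax": 0, "ay": 0, "az": 0, "jaw": -1},
    {"tx": 17, "ty": 38, "tz": 4, "ax": 0, "ay": 0, "az": 0, "jaw": -1},
    {"tx": 17, "ty": 38, "tz": 4, "ax": 0, "ay": 0, "az": 0, "jaw": -1},
    {"tx": 17, "ty": 38, "tz": 4, "ax": 0, "ay": 0, "az": 0, "jaw": -1},
    {"tx": 17, "ty": 38, "tz": 4, "ax": 0, "ay": 0, "az": 0, "jaw": -1},
    {"tx": 17, "ty": 38, "tz": 4, "ax": 0, "ay": 0, "az": 0, "jaw": -1},
    {"tx": 17, "ty": 38, "tz": 4, "ax": 0, "ay": 0, "az": 0, "jaw": -1},
    {"tx": 17, "ty": 38, "tz": 0, "ax": 0, "ay": 0, "az": 0, "jaw": -1},
  ],
)

```text
t: 1.25
ee_pos: [0.4458, -0.2373, 0.2642]
orientation: [3.055, 0.725, 0.002]
force: [1.3, -0.4, 0.0]
finger_gap: -0.004
grasp_force: 0.0
```

send_rows(
  steps=[
    {"tx": 17, "ty": 38, "tz": 0, "ax": 0, "ay": 0, "az": 0, "jaw": -1},
    {"tx": 17, "ty": 38, "tz": 0, "ax": 0, "ay": 0, "az": 0, "jaw": -1},
    {"tx": 17, "ty": 38, "tz": 0, "ax": 0, "ay": 0, "az": 0, "jaw": -1},
    {"tx": 17, "ty": 38, "tz": 0, "ax": 0, "ay": 0, "az": 0, "jaw": -1},
    {"tx": 17, "ty": 38, "tz": 0, "ax": 0, "ay": 0, "az": 0, "jaw": -1},
    {"tx": 17, "ty": 38, "tz": 0, "ax": 0, "ay": 0, "az": 0, "jaw": -1},
    {"tx": 17, "ty": 38, "tz": 0, "ax": 0, "ay": 0, "az": 0, "jaw": -1},
    {"tx": 8, "ty": 8, "tz": 0, "ax": 0, "ay": 0, "az": 0, "jaw": -1},
  ],
)

```text
t: 2.05
ee_pos: [0.5727, 0.0418, 0.2636]
orientation: [-3.05, -0.737, -0.003]
force: [-0.6, 0.1, 0.3]
finger_gap: -0.001
grasp_force: 0.0
```

send_rows(
  steps=[
    {"tx": 0, "ty": 0, "tz": 0, "ax": 0, "ay": 0, "az": 0, "jaw": -1},
    {"tx": 0, "ty": 0, "tz": 0, "ax": 0, "ay": 0, "az": 0, "jaw": -1},
    {"tx": 0, "ty": 0, "tz": 0, "ax": 0, "ay": 0, "az": 0, "jaw": -1},
  ],
)

```text
t: 2.35
ee_pos: [0.5715, 0.0328, 0.2632]
orientation: [3.057, 0.72, -0.001]
force: [-0.2, -0.9, 0.8]
finger_gap: -0.002
grasp_force: 0.0
```

send_rows(
  steps=[
    {"tx": 1, "ty": 4, "tz": -30, "ax": 0, "ay": 0, "az": 0, "jaw": -1},
    {"tx": 0, "ty": 0, "tz": -30, "ax": 0, "ay": 0, "az": 0, "jaw": -1},
    {"tx": 0, "ty": 0, "tz": -6, "ax": 0, "ay": 0, "az": 0, "jaw": -1},
    {"tx": 0, "ty": 0, "tz": -4, "ax": 0, "ay": 0, "az": 0, "jaw": -1},
    {"tx": 0, "ty": 0, "tz": -4, "ax": 0, "ay": 0, "az": 0, "jaw": -1},
    {"tx": 0, "ty": 0, "tz": -4, "ax": 0, "ay": 0, "az": 0, "jaw": -1},
    {"tx": 0, "ty": 0, "tz": -2, "ax": 0, "ay": 0, "az": 0, "jaw": -1},
    {"tx": 0, "ty": 0, "tz": 0, "ax": 0, "ay": 0, "az": 0, "jaw": -1},
  ],
)

```text
t: 3.15
ee_pos: [0.574, 0.0391, 0.1844]
orientation: [3.056, 0.725, 0.004]
force: [-0.1, -1.0, 3.9]
finger_gap: -0.0
grasp_force: 1.7
```

send_rows(
  steps=[
    {"tx": 0, "ty": 0, "tz": -2, "ax": 0, "ay": 0, "az": 0, "jaw": -1},
    {"tx": 0, "ty": 0, "tz": -2, "ax": 0, "ay": 0, "az": 0, "jaw": -1},
    {"tx": 0, "ty": 0, "tz": 0, "ax": 0, "ay": 0, "az": 0, "jaw": -1},
  ],
)

```text
t: 3.45
ee_pos: [0.5751, 0.0395, 0.1831]
orientation: [3.055, 0.725, 0.008]
force: [-3.0, -1.2, 15.0]
finger_gap: -0.002
grasp_force: 8.2
```

send_rows(
  steps=[
    {"tx": 0, "ty": -2, "tz": 31, "ax": 0, "ay": 0, "az": 0, "jaw": -1},
    {"tx": 0, "ty": 0, "tz": 30, "ax": 0, "ay": 0, "az": 0, "jaw": 1},
    {"tx": 0, "ty": 0, "tz": 0, "ax": 0, "ay": 0, "az": 0, "jaw": 1},
    {"tx": 0, "ty": 0, "tz": 0, "ax": 0, "ay": 0, "az": 0, "jaw": 1},
    {"tx": 0, "ty": 0, "tz": 0, "ax": 0, "ay": 0, "az": 0, "jaw": 1},
    {"tx": 0, "ty": 0, "tz": 0, "ax": 0, "ay": 0, "az": 0, "jaw": 1},
    {"tx": 0, "ty": 0, "tz": 0, "ax": 0, "ay": 0, "az": 0, "jaw": 1},
  ],
)

```text
t: 4.15
ee_pos: [0.5724, 0.0372, 0.2393]
orientation: [-3.056, -0.725, 0.003]
force: [-0.1, 0.1, -0.1]
finger_gap: 0.988
grasp_force: 0.0
```

```bash
cat >>h.py <<'E'
def heft(n=12):
    F=[]
    for i in range(n): cams.capture("scene");o=env.observe();F.append([*o["force"],*o["effort"][[1,3]]])
    F=np.array(F);print("F",F.mean(0).round(3),"sem",(F.std(0)/n**.5).round(3),o["t"],o["ee_pos"].round(4))
E
python3 - <<'E'
from h import *
heft(10)
E
```

```text
F [ -0.144  -0.152   0.085 -39.35  -25.059] sem [0.123 0.174 0.183 0.005 0.009] 4.65 [0.573  0.0372 0.2404]
```

send_rows(
  steps=[
    {"tx": 0, "ty": 0, "tz": -30, "ax": 0, "ay": 0, "az": 0, "jaw": 1},
    {"tx": 0, "ty": 0, "tz": -30, "ax": 0, "ay": 0, "az": 0, "jaw": 1},
    {"tx": 0, "ty": 0, "tz": -30, "ax": 0, "ay": 0, "az": 0, "jaw": 1},
    {"tx": 0, "ty": 0, "tz": -25, "ax": 0, "ay": 0, "az": 0, "jaw": 1},
    {"tx": 0, "ty": 0, "tz": -10, "ax": 0, "ay": 0, "az": 0, "jaw": 1},
    {"tx": 0, "ty": 0, "tz": 0, "ax": 0, "ay": 0, "az": 0, "jaw": 1},
    {"tx": 0, "ty": 0, "tz": 0, "ax": 0, "ay": 0, "az": 0, "jaw": 1},
  ],
)

```text
t: 5.35
ee_pos: [0.5739, 0.0374, 0.1164]
orientation: [3.056, 0.725, 0.003]
force: [0.5, 0.7, 0.4]
finger_gap: 1.002
grasp_force: 0.0
```

send_rows(
  steps=[
    {"tx": 0, "ty": 0, "tz": 0, "ax": 0, "ay": 0, "az": 0, "jaw": -1},
    {"tx": 0, "ty": 0, "tz": 0, "ax": 0, "ay": 0, "az": 0, "jaw": -1},
    {"tx": 0, "ty": 0, "tz": 0, "ax": 0, "ay": 0, "az": 0, "jaw": -1},
    {"tx": 0, "ty": 0, "tz": 0, "ax": 0, "ay": 0, "az": 0, "jaw": -1},
    {"tx": 0, "ty": 0, "tz": 0, "ax": 0, "ay": 0, "az": 0, "jaw": -1},
  ],
  force=40,
)

```text
t: 5.85
ee_pos: [0.5744, 0.0376, 0.1172]
orientation: [3.056, 0.725, 0.005]
force: [-0.2, 0.5, 6.7]
finger_gap: 0.765
grasp_force: 44.8
```

send_rows(
  steps=[
    {"tx": 0, "ty": 0, "tz": 10, "ax": 0, "ay": 0, "az": 0, "jaw": -1},
    {"tx": 0, "ty": 0, "tz": 25, "ax": 0, "ay": 0, "az": 0, "jaw": -1},
    {"tx": 0, "ty": 0, "tz": 30, "ax": 0, "ay": 0, "az": 0, "jaw": -1},
    {"tx": 0, "ty": 0, "tz": 30, "ax": 0, "ay": 0, "az": 0, "jaw": -1},
    {"tx": 0, "ty": 0, "tz": 30, "ax": 0, "ay": 0, "az": 0, "jaw": -1},
    {"tx": 0, "ty": 0, "tz": 0, "ax": 0, "ay": 0, "az": 0, "jaw": -1},
    {"tx": 0, "ty": 0, "tz": 0, "ax": 0, "ay": 0, "az": 0, "jaw": -1},
    {"tx": 0, "ty": 0, "tz": 0, "ax": 0, "ay": 0, "az": 0, "jaw": -1},
  ],
)

```text
t: 6.65
ee_pos: [0.5717, 0.0369, 0.2387]
orientation: [-3.057, -0.725, 0.005]
force: [-0.3, -0.2, -2.0]
finger_gap: 0.757
grasp_force: 45.0
```

```bash
python3 - <<'E'
from h import *
heft(12)
cv2.imwrite("pics/A.png",cams.capture("scene")["img"])
print(env.observe()["finger_gap"])
E
```

```text
F [  0.152   0.157  -1.8   -40.501 -25.901] sem [0.102 0.148 0.123 0.065 0.032] 7.25 [0.573  0.0372 0.2404]
0.7613081565562033
```

View pics/A.png

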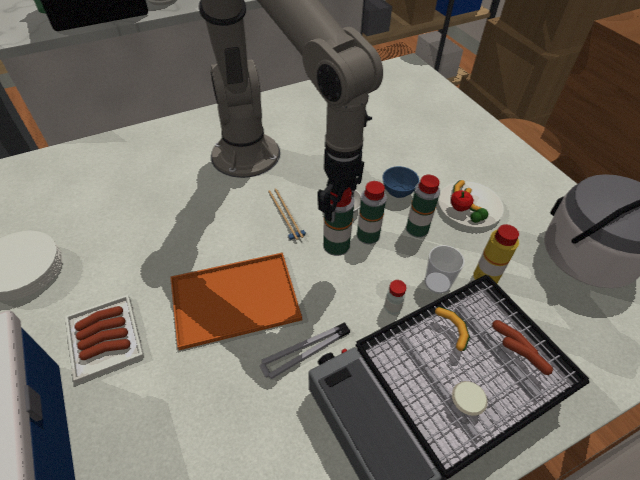

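Can A is lifted upright and clear, and it weighs about 1.9–2.0 N, so it is a light one. I'll carry it to the far tray slot.

send_rows(
  steps=[
    {"tx": -4, "ty": -20, "tz": 0, "ax": 0, "ay": 0, "az": 0, "jaw": -1},
    {"tx": -7, "ty": -40, "tz": 0, "ax": 0, "ay": 0, "az": 0, "jaw": -1},
    {"tx": -7, "ty": -40, "tz": 0, "ax": 0, "ay": 0, "az": 0, "jaw": -1},
    {"tx": -7, "ty": -40, "tz": 0, "ax": 0, "ay": 0, "az": 0, "jaw": -1},
    {"tx": -7, "ty": -40, "tz": 0, "ax": 0, "ay": 0, "az": 0, "jaw": -1},
    {"tx": -7, "ty": -40, "tz": 0, "ax": 0, "ay": 0, "az": 0, "jaw": -1},
    {"tx": -7, "ty": -40, "tz": 0, "ax": 0, "ay": 0, "az": 0, "jaw": -1},
    {"tx": -6, "ty": -35, "tz": 0, "ax": 0, "ay": 0, "az": 0, "jaw": -1},
  ],
)

```text
t: 8.1
ee_pos: [0.5202, -0.2602, 0.2405]
orientation: [3.056, 0.723, 0.0]
force: [1.1, 0.4, -1.8]
finger_gap: 0.764
grasp_force: 45.0
```

send_rows(
  steps=[
    {"tx": -4, "ty": -25, "tz": 0, "ax": 0, "ay": 0, "az": 0, "jaw": -1},
    {"tx": -2, "ty": -15, "tz": 0, "ax": 0, "ay": 0, "az": 0, "jaw": -1},
    {"tx": 0, "ty": 0, "tz": -20, "ax": 0, "ay": 0, "az": 0, "jaw": -1},
    {"tx": 0, "ty": 0, "tz": -30, "ax": 0, "ay": 0, "az": 0, "jaw": -1},
    {"tx": 0, "ty": 0, "tz": -30, "ax": 0, "ay": 0, "az": 0, "jaw": -1},
    {"tx": 0, "ty": 0, "tz": -20, "ax": 0, "ay": 0, "az": 0, "jaw": -1},
    {"tx": 0, "ty": 0, "tz": 0, "ax": 0, "ay": 0, "az": 0, "jaw": -1},
    {"tx": 0, "ty": 0, "tz": 0, "ax": 0, "ay": 0, "az": 0, "jaw": -1},
  ],
)

```text
t: 8.9
ee_pos: [0.5157, -0.2971, 0.1408]
orientation: [-3.056, -0.727, -0.001]
force: [0.4, -0.5, -0.4]
finger_gap: 0.767
grasp_force: 45.2
```

send_rows(
  steps=[
    {"tx": 0, "ty": 0, "tz": -10, "ax": 0, "ay": 0, "az": 0, "jaw": -1},
    {"tx": 0, "ty": 0, "tz": -5, "ax": 0, "ay": 0, "az": 0, "jaw": -1},
    {"tx": 0, "ty": 0, "tz": -4, "ax": 0, "ay": 0, "az": 0, "jaw": -1},
    {"tx": 0, "ty": 0, "tz": -2, "ax": 0, "ay": 0, "az": 0, "jaw": -1},
    {"tx": 0, "ty": 0, "tz": 0, "ax": 0, "ay": 0, "az": 0, "jaw": -1},
    {"tx": 0, "ty": 0, "tz": 0, "ax": 0, "ay": 0, "az": 0, "jaw": -1},
  ],
)

```text
t: 9.5
ee_pos: [0.5154, -0.2978, 0.1222]
orientation: [3.056, 0.725, 0.001]
force: [-3.7, 2.1, 12.4]
finger_gap: 0.762
grasp_force: 46.7
```

send_rows(
  steps=[
    {"tx": 0, "ty": 0, "tz": 2, "ax": 0, "ay": 0, "az": 0, "jaw": -1},
    {"tx": 0, "ty": 0, "tz": 0, "ax": 0, "ay": 0, "az": 0, "jaw": 1},
    {"tx": 0, "ty": 0, "tz": 0, "ax": 0, "ay": 0, "az": 0, "jaw": 1},
    {"tx": 0, "ty": 0, "tz": 0, "ax": 0, "ay": 0, "az": 0, "jaw": 1},
    {"tx": 0, "ty": 0, "tz": 0, "ax": 0, "ay": 0, "az": 0, "jaw": 1},
    {"tx": 0, "ty": 0, "tz": 10, "ax": 0, "ay": 0, "az": 0, "jaw": 1},
    {"tx": 0, "ty": 0, "tz": 30, "ax": 0, "ay": 0, "az": 0, "jaw": 1},
    {"tx": 0, "ty": 0, "tz": 40, "ax": 0, "ay": 0, "az": 0, "jaw": 1},
  ],
)

```text
t: 10.3
ee_pos: [0.5137, -0.2972, 0.2009]
orientation: [-3.054, -0.725, 0.005]
force: [-0.3, 0.0, 0.0]
finger_gap: 0.997
grasp_force: 0.0
```

send_rows(
  steps=[
    {"tx": 0, "ty": 0, "tz": 40, "ax": 0, "ay": 0, "az": 0, "jaw": 1},
    {"tx": 0, "ty": 0, "tz": 0, "ax": 0, "ay": 0, "az": 0, "jaw": 1},
    {"tx": 0, "ty": 0, "tz": 0, "ax": 0, "ay": 0, "az": 0, "jaw": 1},
  ],
)

```text
t: 10.6
ee_pos: [0.5156, -0.2981, 0.2431]
orientation: [3.055, 0.725, 0.004]
force: [-1.2, 0.9, -0.3]
finger_gap: 0.999
grasp_force: 0.0
```

```bash
python3 - <<'E'
from h import *
T=cams.capture("top");cv2.imwrite("pics/T1.png",T["img"]);S=cams.capture("scene")
for n,c in(("S",S),("T",T)):
    print(n);[print(b) for b in blobs(mask(c["img"],(12,150,70),(25,255,255)))]
E
```

```text
S
(array([429.7, 182.6]), [421, 175, 18, 18, 225])
(array([374. , 189.7]), [365, 181, 20, 19, 274])
(array([461.3, 200.1]), [451, 190, 22, 20, 323])
(array([507. , 234.6]), [496, 225, 23, 21, 340])
(array([191. , 262.1]), [181, 252, 23, 23, 366])
(array([397.4, 287.8]), [390, 280, 16, 17, 208])
T
(array([175.6, 174.7]), [167, 167, 18, 17, 221])
(array([279.4, 196. ]), [274, 190, 12, 13, 125])
(array([195. , 255.7]), [187, 247, 17, 19, 247])
(array([152.9, 265.5]), [143, 255, 21, 22, 344])
(array([248.6, 271.9]), [240, 263, 18, 19, 270])
(array([436.4, 271. ]), [430, 266, 13, 10, 83])
```

View pics/T1.png

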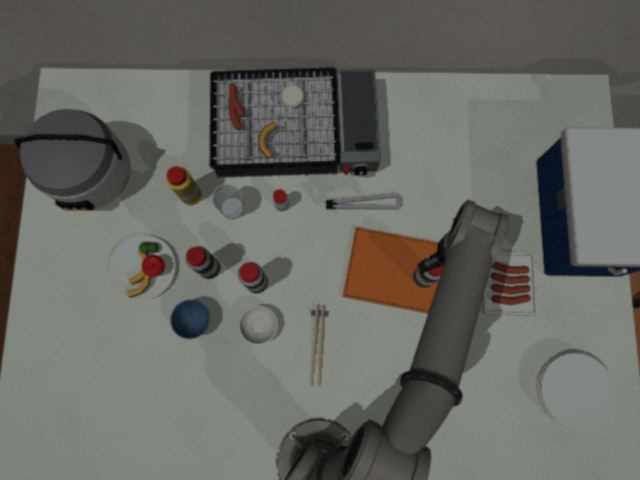

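A stands upright inside the tray (cap near (436,271)), and nothing else has moved. On to B.

send_rows(
  steps=[
    {"tx": 0, "ty": 26, "tz": 20, "ax": 0, "ay": 0, "az": 0, "jaw": -1},
    {"tx": -2, "ty": 40, "tz": 0, "ax": 0, "ay": 0, "az": 0, "jaw": -1},
    {"tx": -2, "ty": 40, "tz": 0, "ax": 0, "ay": 0, "az": 0, "jaw": -1},
    {"tx": -2, "ty": 40, "tz": 0, "ax": 0, "ay": 0, "az": 0, "jaw": -1},
    {"tx": -2, "ty": 40, "tz": 0, "ax": 0, "ay": 0, "az": 0, "jaw": -1},
    {"tx": -2, "ty": 40, "tz": 0, "ax": 0, "ay": 0, "az": 0, "jaw": -1},
    {"tx": -2, "ty": 40, "tz": 0, "ax": 0, "ay": 0, "az": 0, "jaw": -1},
    {"tx": -2, "ty": 40, "tz": 0, "ax": 0, "ay": 0, "az": 0, "jaw": -1},
  ],
)

```text
t: 11.5
ee_pos: [0.4997, 0.0097, 0.2598]
orientation: [-3.056, -0.725, 0.005]
force: [0.4, -0.3, 0.5]
finger_gap: -0.001
grasp_force: 0.0
```

send_rows(
  steps=[
    {"tx": -2, "ty": 40, "tz": 0, "ax": 0, "ay": 0, "az": 0, "jaw": -1},
    {"tx": -2, "ty": 40, "tz": 0, "ax": 0, "ay": 0, "az": 0, "jaw": -1},
    {"tx": -2, "ty": 40, "tz": 0, "ax": 0, "ay": 0, "az": 0, "jaw": -1},
    {"tx": -2, "ty": 30, "tz": 0, "ax": 0, "ay": 0, "az": 0, "jaw": -1},
    {"tx": -2, "ty": 30, "tz": 0, "ax": 0, "ay": 0, "az": 0, "jaw": -1},
    {"tx": 0, "ty": 0, "tz": 0, "ax": 0, "ay": 0, "az": 0, "jaw": -1},
    {"tx": 0, "ty": 0, "tz": 0, "ax": 0, "ay": 0, "az": 0, "jaw": -1},
    {"tx": 0, "ty": 0, "tz": 0, "ax": 0, "ay": 0, "az": 0, "jaw": -1},
  ],
)

```text
t: 12.3
ee_pos: [0.4908, 0.1867, 0.2603]
orientation: [3.056, 0.722, -0.003]
force: [0.4, -1.4, -0.8]
finger_gap: 0.001
grasp_force: 0.0
```

Commanded z is about 0.261. I press down to a commanded 0.179, as with A.

send_rows(
  steps=[
    {"tx": 0, "ty": 0, "tz": -30, "ax": 0, "ay": 0, "az": 0, "jaw": -1},
    {"tx": 0, "ty": 0, "tz": -30, "ax": 0, "ay": 0, "az": 0, "jaw": -1},
    {"tx": 0, "ty": 0, "tz": -6, "ax": 0, "ay": 0, "az": 0, "jaw": -1},
    {"tx": 0, "ty": 0, "tz": -4, "ax": 0, "ay": 0, "az": 0, "jaw": -1},
    {"tx": 0, "ty": 0, "tz": -4, "ax": 0, "ay": 0, "az": 0, "jaw": -1},
    {"tx": 0, "ty": 0, "tz": -4, "ax": 0, "ay": 0, "az": 0, "jaw": -1},
    {"tx": 0, "ty": 0, "tz": -4, "ax": 0, "ay": 0, "az": 0, "jaw": -1},
    {"tx": 0, "ty": 0, "tz": 0, "ax": 0, "ay": 0, "az": 0, "jaw": -1},
  ],
)

```text
t: 13.1
ee_pos: [0.4935, 0.1893, 0.1832]
orientation: [3.057, 0.725, 0.01]
force: [-2.4, -1.9, 15.8]
finger_gap: -0.002
grasp_force: 7.8
```

send_rows(
  steps=[
    {"tx": 0, "ty": 0, "tz": 0, "ax": 0, "ay": 0, "az": 0, "jaw": -1},
  ],
)

```text
t: 13.2
ee_pos: [0.4934, 0.1892, 0.1832]
orientation: [3.057, 0.725, 0.01]
force: [-1.9, -1.6, 15.8]
finger_gap: 0.001
grasp_force: 7.7
```

B's cap is home. I open above it and take the baseline, then grasp and lift.

send_rows(
  steps=[
    {"tx": 0, "ty": 0, "tz": 31, "ax": 0, "ay": 0, "az": 0, "jaw": -1},
    {"tx": 0, "ty": 0, "tz": 30, "ax": 0, "ay": 0, "az": 0, "jaw": 1},
    {"tx": 0, "ty": 0, "tz": 0, "ax": 0, "ay": 0, "az": 0, "jaw": 1},
    {"tx": 0, "ty": 0, "tz": 0, "ax": 0, "ay": 0, "az": 0, "jaw": 1},
    {"tx": 0, "ty": 0, "tz": 0, "ax": 0, "ay": 0, "az": 0, "jaw": 1},
    {"tx": 0, "ty": 0, "tz": 0, "ax": 0, "ay": 0, "az": 0, "jaw": 1},
    {"tx": 0, "ty": 0, "tz": 0, "ax": 0, "ay": 0, "az": 0, "jaw": 1},
  ],
)

```text
t: 13.9
ee_pos: [0.4905, 0.188, 0.2394]
orientation: [3.057, 0.725, -0.003]
force: [0.1, 0.7, -0.2]
finger_gap: 0.987
grasp_force: 0.0
```

```bash
python3 - <<'E'
from h import *
heft(10)
E
```

```text
F [ -0.252   0.204  -0.169 -33.309 -24.843] sem [0.16  0.181 0.138 0.007 0.007] 14.4 [0.491  0.1882 0.2403]
```

send_rows(
  steps=[
    {"tx": 0, "ty": 0, "tz": -30, "ax": 0, "ay": 0, "az": 0, "jaw": 1},
    {"tx": 0, "ty": 0, "tz": -30, "ax": 0, "ay": 0, "az": 0, "jaw": 1},
    {"tx": 0, "ty": 0, "tz": -30, "ax": 0, "ay": 0, "az": 0, "jaw": 1},
    {"tx": 0, "ty": 0, "tz": -25, "ax": 0, "ay": 0, "az": 0, "jaw": 1},
    {"tx": 0, "ty": 0, "tz": -10, "ax": 0, "ay": 0, "az": 0, "jaw": 1},
    {"tx": 0, "ty": 0, "tz": 0, "ax": 0, "ay": 0, "az": 0, "jaw": 1},
    {"tx": 0, "ty": 0, "tz": 0, "ax": 0, "ay": 0, "az": 0, "jaw": 1},
  ],
)

```text
t: 15.1
ee_pos: [0.4918, 0.1887, 0.1164]
orientation: [-3.056, -0.725, -0.003]
force: [-0.2, 1.0, -0.3]
finger_gap: 1.002
grasp_force: 0.0
```

send_rows(
  steps=[
    {"tx": 0, "ty": 0, "tz": 0, "ax": 0, "ay": 0, "az": 0, "jaw": -1},
    {"tx": 0, "ty": 0, "tz": 0, "ax": 0, "ay": 0, "az": 0, "jaw": -1},
    {"tx": 0, "ty": 0, "tz": 0, "ax": 0, "ay": 0, "az": 0, "jaw": -1},
    {"tx": 0, "ty": 0, "tz": 0, "ax": 0, "ay": 0, "az": 0, "jaw": -1},
    {"tx": 0, "ty": 0, "tz": 0, "ax": 0, "ay": 0, "az": 0, "jaw": -1},
  ],
  force=40,
)

```text
t: 15.6
ee_pos: [0.4924, 0.1886, 0.1171]
orientation: [3.057, 0.725, 0.005]
force: [-0.3, -0.7, 5.8]
finger_gap: 0.762
grasp_force: 44.5
```

send_rows(
  steps=[
    {"tx": 0, "ty": 0, "tz": 10, "ax": 0, "ay": 0, "az": 0, "jaw": -1},
    {"tx": 0, "ty": 0, "tz": 25, "ax": 0, "ay": 0, "az": 0, "jaw": -1},
    {"tx": 0, "ty": 0, "tz": 30, "ax": 0, "ay": 0, "az": 0, "jaw": -1},
    {"tx": 0, "ty": 0, "tz": 30, "ax": 0, "ay": 0, "az": 0, "jaw": -1},
    {"tx": 0, "ty": 0, "tz": 30, "ax": 0, "ay": 0, "az": 0, "jaw": -1},
    {"tx": 0, "ty": 0, "tz": 0, "ax": 0, "ay": 0, "az": 0, "jaw": -1},
    {"tx": 0, "ty": 0, "tz": 0, "ax": 0, "ay": 0, "az": 0, "jaw": -1},
    {"tx": 0, "ty": 0, "tz": 0, "ax": 0, "ay": 0, "az": 0, "jaw": -1},
  ],
)

```text
t: 16.4
ee_pos: [0.4899, 0.1877, 0.2391]
orientation: [3.056, 0.725, -0.004]
force: [-0.0, 0.1, -1.7]
finger_gap: 0.764
grasp_force: 44.8
```

```bash
python3 - <<'E'
from h import *
heft(8);heft(12)
E
```

```text
F [ -0.167   0.277  -1.4   -34.094 -25.447] sem [0.134 0.145 0.141 0.073 0.043] 16.8 [0.4908 0.1882 0.24  ]
F [ 2.4000e-02  1.5600e-01 -1.2020e+00 -3.3911e+01 -2.5428e+01] sem [0.115 0.125 0.128 0.006 0.005] 17.4 [0.491  0.1882 0.2404]
```

B weighs about 1.2 N, lighter still. I'll carry it to the near tray slot.

send_rows(
  steps=[
    {"tx": 3, "ty": -20, "tz": 0, "ax": 0, "ay": 0, "az": 0, "jaw": -1},
    {"tx": 6, "ty": -40, "tz": 0, "ax": 0, "ay": 0, "az": 0, "jaw": -1},
    {"tx": 6, "ty": -40, "tz": 0, "ax": 0, "ay": 0, "az": 0, "jaw": -1},
    {"tx": 6, "ty": -40, "tz": 0, "ax": 0, "ay": 0, "az": 0, "jaw": -1},
    {"tx": 6, "ty": -40, "tz": 0, "ax": 0, "ay": 0, "az": 0, "jaw": -1},
    {"tx": 6, "ty": -40, "tz": 0, "ax": 0, "ay": 0, "az": 0, "jaw": -1},
    {"tx": 6, "ty": -40, "tz": 0, "ax": 0, "ay": 0, "az": 0, "jaw": -1},
    {"tx": 5, "ty": -35, "tz": 0, "ax": 0, "ay": 0, "az": 0, "jaw": -1},
  ],
)

```text
t: 18.2
ee_pos: [0.535, -0.1092, 0.2404]
orientation: [3.056, 0.723, 0.0]
force: [0.7, 0.2, -1.5]
finger_gap: 0.761
grasp_force: 44.9
```

send_rows(
  steps=[
    {"tx": 3, "ty": -30, "tz": 0, "ax": 0, "ay": 0, "az": 0, "jaw": -1},
    {"tx": 2, "ty": -23, "tz": 0, "ax": 0, "ay": 0, "az": 0, "jaw": -1},
    {"tx": 0, "ty": 0, "tz": -20, "ax": 0, "ay": 0, "az": 0, "jaw": -1},
    {"tx": 0, "ty": 0, "tz": -30, "ax": 0, "ay": 0, "az": 0, "jaw": -1},
    {"tx": 0, "ty": 0, "tz": -30, "ax": 0, "ay": 0, "az": 0, "jaw": -1},
    {"tx": 0, "ty": 0, "tz": -20, "ax": 0, "ay": 0, "az": 0, "jaw": -1},
    {"tx": 0, "ty": 0, "tz": 0, "ax": 0, "ay": 0, "az": 0, "jaw": -1},
    {"tx": 0, "ty": 0, "tz": 0, "ax": 0, "ay": 0, "az": 0, "jaw": -1},
  ],
)

```text
t: 19.0
ee_pos: [0.5403, -0.1598, 0.1407]
orientation: [3.057, 0.725, 0.0]
force: [-0.1, -0.4, -0.9]
finger_gap: 0.761
grasp_force: 44.9
```

send_rows(
  steps=[
    {"tx": 0, "ty": 0, "tz": -10, "ax": 0, "ay": 0, "az": 0, "jaw": -1},
    {"tx": 0, "ty": 0, "tz": -5, "ax": 0, "ay": 0, "az": 0, "jaw": -1},
    {"tx": 0, "ty": 0, "tz": -4, "ax": 0, "ay": 0, "az": 0, "jaw": -1},
    {"tx": 0, "ty": 0, "tz": -1, "ax": 0, "ay": 0, "az": 0, "jaw": -1},
    {"tx": 0, "ty": 0, "tz": 0, "ax": 0, "ay": 0, "az": 0, "jaw": -1},
    {"tx": 0, "ty": 0, "tz": 0, "ax": 0, "ay": 0, "az": 0, "jaw": -1},
  ],
)

```text
t: 19.6
ee_pos: [0.5405, -0.1597, 0.1221]
orientation: [3.056, 0.725, 0.001]
force: [-2.3, -0.3, 7.8]
finger_gap: 0.761
grasp_force: 45.7
```

send_rows(
  steps=[
    {"tx": 0, "ty": 0, "tz": 1, "ax": 0, "ay": 0, "az": 0, "jaw": -1},
    {"tx": 0, "ty": 0, "tz": 0, "ax": 0, "ay": 0, "az": 0, "jaw": 1},
    {"tx": 0, "ty": 0, "tz": 0, "ax": 0, "ay": 0, "az": 0, "jaw": 1},
    {"tx": 0, "ty": 0, "tz": 0, "ax": 0, "ay": 0, "az": 0, "jaw": 1},
    {"tx": 0, "ty": 0, "tz": 0, "ax": 0, "ay": 0, "az": 0, "jaw": 1},
    {"tx": 0, "ty": 0, "tz": 10, "ax": 0, "ay": 0, "az": 0, "jaw": 1},
    {"tx": 0, "ty": 0, "tz": 30, "ax": 0, "ay": 0, "az": 0, "jaw": 1},
    {"tx": 0, "ty": 0, "tz": 40, "ax": 0, "ay": 0, "az": 0, "jaw": 1},
  ],
)

```text
t: 20.4
ee_pos: [0.5386, -0.1595, 0.2011]
orientation: [-3.055, -0.725, 0.005]
force: [1.7, -0.8, 0.7]
finger_gap: 0.996
grasp_force: 0.0
```

send_rows(
  steps=[
    {"tx": 0, "ty": 0, "tz": 40, "ax": 0, "ay": 0, "az": 0, "jaw": 1},
    {"tx": 0, "ty": 20, "tz": 20, "ax": 0, "ay": 0, "az": 0, "jaw": 1},
    {"tx": -1, "ty": 40, "tz": 0, "ax": 0, "ay": 0, "az": 0, "jaw": -1},
    {"tx": -1, "ty": 40, "tz": 0, "ax": 0, "ay": 0, "az": 0, "jaw": -1},
    {"tx": -1, "ty": 40, "tz": 0, "ax": 0, "ay": 0, "az": 0, "jaw": -1},
    {"tx": -1, "ty": 40, "tz": 0, "ax": 0, "ay": 0, "az": 0, "jaw": -1},
    {"tx": -1, "ty": 40, "tz": 0, "ax": 0, "ay": 0, "az": 0, "jaw": -1},
    {"tx": -1, "ty": 40, "tz": 0, "ax": 0, "ay": 0, "az": 0, "jaw": -1},
  ],
)

```text
t: 21.2
ee_pos: [0.5339, 0.1018, 0.2623]
orientation: [3.056, 0.725, 0.002]
force: [-0.2, 0.1, 0.3]
finger_gap: 0.006
grasp_force: 0.0
```

send_rows(
  steps=[
    {"tx": -1, "ty": 40, "tz": 0, "ax": 0, "ay": 0, "az": 0, "jaw": -1},
    {"tx": -1, "ty": 40, "tz": 0, "ax": 0, "ay": 0, "az": 0, "jaw": -1},
    {"tx": 0, "ty": 40, "tz": 0, "ax": 0, "ay": 0, "az": 0, "jaw": -1},
    {"tx": 0, "ty": 40, "tz": 0, "ax": 0, "ay": 0, "az": 0, "jaw": -1},
    {"tx": 0, "ty": 40, "tz": 0, "ax": 0, "ay": 0, "az": 0, "jaw": -1},
    {"tx": 0, "ty": 29, "tz": 0, "ax": 0, "ay": 0, "az": 0, "jaw": -1},
    {"tx": 0, "ty": 0, "tz": 0, "ax": 0, "ay": 0, "az": 0, "jaw": -1},
    {"tx": 0, "ty": 0, "tz": 0, "ax": 0, "ay": 0, "az": 0, "jaw": -1},
  ],
)

```text
t: 22.0
ee_pos: [0.5318, 0.3296, 0.2617]
orientation: [3.056, 0.727, 0.0]
force: [0.7, -0.2, -0.9]
finger_gap: 0.001
grasp_force: 0.0
```

```bash
python3 - <<'E'
from h import *
o=env.observe();print(o["ee_pos"],o["joint_pos"][6])
T=cams.capture("top");cv2.imwrite("pics/T2.png",T["img"]);S=cams.capture("scene")
for n,c in(("S",S),("T",T)):
    print(n);[print(b) for b in blobs(mask(c["img"],(12,150,70),(25,255,255)))]
E
```

```text
[0.53179605 0.32958319 0.26167248] -1.901507756437693
S
(array([429.1, 182.5]), [419, 175, 20, 18, 223])
(array([462. , 199.2]), [451, 190, 22, 20, 277])
(array([507.9, 232.4]), [498, 225, 21, 16, 254])
(array([253.2, 247.3]), [244, 239, 20, 18, 282])
(array([191. , 261.3]), [181, 252, 23, 23, 338])
(array([397.6, 286.8]), [390, 280, 16, 14, 178])
T
(array([175.6, 174.7]), [167, 167, 18, 17, 222])
(array([278.3, 193.7]), [274, 190, 11, 10, 67])
(array([382.9, 255.6]), [374, 246, 19, 20, 279])
(array([151.5, 266.3]), [142, 255, 20, 22, 294])
(array([436. , 265.6]), [427, 256, 19, 20, 288])
```

View pics/T2.png

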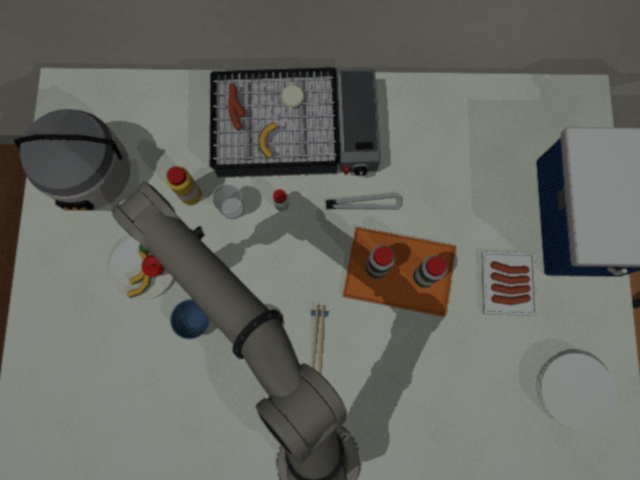

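Both cans stand on the tray, with caps at (383,256) and (436,266), and the bystanders are in place. Now C.

send_rows(
  steps=[
    {"tx": 0, "ty": 0, "tz": -30, "ax": 0, "ay": 0, "az": 0, "jaw": -1},
    {"tx": 0, "ty": 0, "tz": -30, "ax": 0, "ay": 0, "az": 0, "jaw": -1},
    {"tx": 0, "ty": 0, "tz": -6, "ax": 0, "ay": 0, "az": 0, "jaw": -1},
    {"tx": 0, "ty": 0, "tz": -4, "ax": 0, "ay": 0, "az": 0, "jaw": -1},
    {"tx": 0, "ty": 0, "tz": -4, "ax": 0, "ay": 0, "az": 0, "jaw": -1},
    {"tx": 0, "ty": 0, "tz": -4, "ax": 0, "ay": 0, "az": 0, "jaw": -1},
    {"tx": 0, "ty": 0, "tz": -4, "ax": 0, "ay": 0, "az": 0, "jaw": -1},
    {"tx": 0, "ty": 0, "tz": 0, "ax": 0, "ay": 0, "az": 0, "jaw": -1},
  ],
)

```text
t: 22.9
ee_pos: [0.5338, 0.3305, 0.1832]
orientation: [-3.056, -0.724, -0.009]
force: [-1.6, -2.1, 12.1]
finger_gap: 0.003
grasp_force: 6.2
```

send_rows(
  steps=[
    {"tx": 0, "ty": 0, "tz": 0, "ax": 0, "ay": 0, "az": 0, "jaw": -1},
  ],
)

```text
t: 23.0
ee_pos: [0.5337, 0.3303, 0.1832]
orientation: [-3.056, -0.724, -0.009]
force: [-1.1, -1.5, 12.4]
finger_gap: 0.001
grasp_force: 6.2
```

send_rows(
  steps=[
    {"tx": 0, "ty": 0, "tz": 31, "ax": 0, "ay": 0, "az": 0, "jaw": -1},
    {"tx": 0, "ty": 0, "tz": 30, "ax": 0, "ay": 0, "az": 0, "jaw": 1},
    {"tx": 0, "ty": 0, "tz": 0, "ax": 0, "ay": 0, "az": 0, "jaw": 1},
    {"tx": 0, "ty": 0, "tz": 0, "ax": 0, "ay": 0, "az": 0, "jaw": 1},
    {"tx": 0, "ty": 0, "tz": 0, "ax": 0, "ay": 0, "az": 0, "jaw": 1},
    {"tx": 0, "ty": 0, "tz": 0, "ax": 0, "ay": 0, "az": 0, "jaw": 1},
    {"tx": 0, "ty": 0, "tz": 0, "ax": 0, "ay": 0, "az": 0, "jaw": 1},
  ],
)

```text
t: 23.7
ee_pos: [0.5316, 0.3289, 0.2393]
orientation: [3.056, 0.725, -0.003]
force: [-0.1, -0.1, 0.5]
finger_gap: 0.993
grasp_force: 0.0
```

```bash
python3 - <<'E'
from h import *
heft(10)
E
```

```text
F [ 1.3400e-01  2.3100e-01 -2.2000e-02 -4.4096e+01 -2.5089e+01] sem [0.084 0.118 0.175 0.007 0.006] 24.2 [0.532  0.3292 0.2403]
```

send_rows(
  steps=[
    {"tx": 0, "ty": 0, "tz": -30, "ax": 0, "ay": 0, "az": 0, "jaw": 1},
    {"tx": 0, "ty": 0, "tz": -30, "ax": 0, "ay": 0, "az": 0, "jaw": 1},
    {"tx": 0, "ty": 0, "tz": -30, "ax": 0, "ay": 0, "az": 0, "jaw": 1},
    {"tx": 0, "ty": 0, "tz": -25, "ax": 0, "ay": 0, "az": 0, "jaw": 1},
    {"tx": 0, "ty": 0, "tz": -10, "ax": 0, "ay": 0, "az": 0, "jaw": 1},
    {"tx": 0, "ty": 0, "tz": 0, "ax": 0, "ay": 0, "az": 0, "jaw": 1},
    {"tx": 0, "ty": 0, "tz": 0, "ax": 0, "ay": 0, "az": 0, "jaw": 1},
  ],
)

```text
t: 24.9
ee_pos: [0.5327, 0.3299, 0.1165]
orientation: [-3.056, -0.725, -0.003]
force: [-0.2, 0.1, -0.3]
finger_gap: 1.0
grasp_force: 0.0
```

send_rows(
  steps=[
    {"tx": 0, "ty": 0, "tz": 0, "ax": 0, "ay": 0, "az": 0, "jaw": -1},
    {"tx": 0, "ty": 0, "tz": 0, "ax": 0, "ay": 0, "az": 0, "jaw": -1},
    {"tx": 0, "ty": 0, "tz": 0, "ax": 0, "ay": 0, "az": 0, "jaw": -1},
    {"tx": 0, "ty": 0, "tz": 0, "ax": 0, "ay": 0, "az": 0, "jaw": -1},
    {"tx": 0, "ty": 0, "tz": 0, "ax": 0, "ay": 0, "az": 0, "jaw": -1},
  ],
  force=40,
)

```text
t: 25.4
ee_pos: [0.5332, 0.3297, 0.1173]
orientation: [-3.057, -0.724, -0.005]
force: [0.3, -2.1, 5.5]
finger_gap: 0.761
grasp_force: 44.7
```

send_rows(
  steps=[
    {"tx": 0, "ty": 0, "tz": 10, "ax": 0, "ay": 0, "az": 0, "jaw": -1},
    {"tx": 0, "ty": 0, "tz": 25, "ax": 0, "ay": 0, "az": 0, "jaw": -1},
    {"tx": 0, "ty": 0, "tz": 30, "ax": 0, "ay": 0, "az": 0, "jaw": -1},
    {"tx": 0, "ty": 0, "tz": 30, "ax": 0, "ay": 0, "az": 0, "jaw": -1},
    {"tx": 0, "ty": 0, "tz": 30, "ax": 0, "ay": 0, "az": 0, "jaw": -1},
    {"tx": 0, "ty": 0, "tz": 0, "ax": 0, "ay": 0, "az": 0, "jaw": -1},
    {"tx": 0, "ty": 0, "tz": 0, "ax": 0, "ay": 0, "az": 0, "jaw": -1},
    {"tx": 0, "ty": 0, "tz": 0, "ax": 0, "ay": 0, "az": 0, "jaw": -1},
  ],
)

```text
t: 26.2
ee_pos: [0.5308, 0.3282, 0.2381]
orientation: [3.055, 0.725, -0.006]
force: [-0.3, -0.2, -3.7]
finger_gap: 0.765
grasp_force: 45.8
```

```bash
python3 - <<'E'
from h import *
heft(8);heft(12)
E
```

```text
F [ -0.391   0.185  -3.291 -46.213 -26.566] sem [0.168 0.162 0.138 0.104 0.053] 26.6 [0.5319 0.3292 0.24  ]
F [  0.13    0.176  -3.197 -46.033 -26.568] sem [0.129 0.116 0.091 0.011 0.007] 27.2 [0.532  0.3292 0.2404]
```

send_rows(
  steps=[
    {"tx": 0, "ty": 0, "tz": 20, "ax": 0, "ay": 0, "az": 0, "jaw": -1},
    {"tx": 0, "ty": 0, "tz": 20, "ax": 0, "ay": 0, "az": 0, "jaw": -1},
    {"tx": 0, "ty": 0, "tz": 20, "ax": 0, "ay": 0, "az": 0, "jaw": -1},
    {"tx": 0, "ty": 0, "tz": 0, "ax": 0, "ay": 0, "az": 0, "jaw": -1},
    {"tx": 0, "ty": 0, "tz": 0, "ax": 0, "ay": 0, "az": 0, "jaw": -1},
    {"tx": 0, "ty": 0, "tz": 0, "ax": 0, "ay": 0, "az": 0, "jaw": -1},
    {"tx": 0, "ty": 0, "tz": 0, "ax": 0, "ay": 0, "az": 0, "jaw": -1},
  ],
)

```text
t: 27.9
ee_pos: [0.5315, 0.3287, 0.2988]
orientation: [3.056, 0.725, -0.004]
force: [-0.8, 0.8, -2.9]
finger_gap: 0.76
grasp_force: 45.9
```

```bash
python3 - <<'E'
from h import *
cv2.imwrite("pics/end.png",cams.capture("scene")["img"]);o=env.observe();print(o["ee_pos"],o["grasp_force"],o["force"],o["t"])
E
```

```text
[0.531584   0.32876296 0.2990224 ] 45.88070869445801 [ 0.26222721 -0.30503736 -3.46671997] 27.95
```

View pics/end.png

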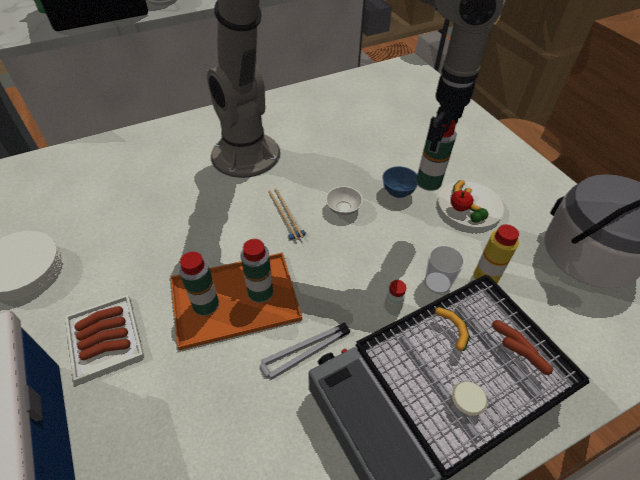

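C weighs about 3.2 N against 2.0 N and 1.2 N, so it is the heaviest. It is held upright at (437,155), its bottom about 18 cm up. The other two stand on the tray at (200,283) and (257,270).

```bash
python3 -c "
from workcell import order;print(order.finish_job())"
```

```text
the job is handed in; nothing more can be done
None
```

The job is handed in (no verdict returned): the arm holds the heaviest cartridge (about 3.2 N) upright about 18 cm above the table, the other two (about 2.0 N and 1.2 N) stand on the orange tray, and each cap was pressed to its stop before lifting.

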